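# Tip blown fuses through the sprung flap of the scrap bin

### The arm

A 6-joint arm with a two-finger parallel gripper is mounted at the origin on the work surface. World frame = base frame: x ahead of the robot, y to its left, z up, the work surface at z = 0. Lengths are in m, angles in rad, forces in N, time in s.
With the tool pointing down it reaches from about 0.3 to 0.775 m from the base axis. Payload 14.6 kg.
Tool frame: the origin (TCP) lies midway between the tips of the shut fingers; the grasp point (between the pads) lies 19 mm behind it; z points along the fingers, y is the line along which they close (so a half turn about z gives the same grasp; the last joint's range is limited). The gripper opens to 94 mm and grips with 3 to 60 N. Pads are 16 mm wide; open, the fingers measure 119 mm over their backs; the gripper's body (75 mm by 177 mm) begins 78 mm behind the grasp point.
Start: joints at [-1.3, 0.3, 1.521, -0, 1.321, -0.067], TCP at [0.182, -0.519, 0.176] pointing down, gripper open.
Joint ranges: [-3.03, 3.03], [-0.79, 2.21], [0.23, 2.52], [-1.04, 4.18], [0, 3.07], [-2.55, 2.55]. Speed limits (rad/s): [2.22, 2.22, 2.57, 3.14, 3.14, 3.14].

### API

Orientations are given as [roll, pitch, yaw] about the fixed x, y, z axes, in that order (R = Rz(yaw) Ry(pitch) Rx(roll)).
In Python, from station import telemetry, optics, ctrl gives the robot as it stands.
- The arm moves only by the tool carry_out, never from a script. Its argument "plan" is a list that holds one entry, the list of rows, each a list of 7 numbers: the shift along the tool's x, y, z in mm, then the turn, a rotation vector about the tool's x, y, z in rad, then the finger opening in mm, from 0 to 94. A call has 1 to 20 rows; each row shifts and turns the commanded pose from where the row before left it, along the tool's axes as they then stand; what a row does not reach is not made up. A row lasts 1/12 s, in which the tool goes at most 41.7 mm and 7.16 degrees, less where a joint would pass 70% of its speed; a pose out of reach is approached as far as the arm can. A call with a gripper value outside its range is refused whole. The fingers move at their own pace and stop on an object; "squeeze" is the grip in N (left out, the last holds). Time passes only in rows, so rows that do not move let the fingers close. It gives the time, the measured TCP pose, the force, the opening and the grip force at its end, in the units of the state.
- telemetry.get_obs(): the state, without advancing time (a new reading comes with each control period).
- optics.camera(name): name is "side" or "top" or "wrist"; returns a dict with "pixels" (384x512x3 uint8, red, green, blue), "intrinsics" (3x3 intrinsics, pixels), "dist_coeffs" ([k1, k2, p1, p2, k3] as OpenCV has them; the pictures are not rectified), "origin" and "rotation" of the camera in the world. Camera axes: x right, y down, z forward; pixel columns grow to the right and rows downward; lengths in m; the calibration is good to about 2 mm. A picture is of the moment at which its call begins. There is no depth.
- ctrl.hand_in(): hands the job in; it is judged then, once.
The state is a dict: "time_s": time; "qpos": joint angles; "joint_vel": joint speeds; "tau": joint torques, N m; "ee_pos": TCP position; "eef_rot": TCP orientation; "force": force on the tool from outside, world axes, zero at the start; "moment": the same for the moment, N m; "grip_width": finger opening in m; "grip_force": force on a finger pad.
Only numpy, scipy, OpenCV 4.12 (cv2) and the standard library are available. Lean on these libraries where they do the work, as an engineer would, in place of code of your own. Each camera call takes 0.05 s, during which the arm holds its last target. There are 200 camera calls.

### The job

Pick up the blue scoop by its black grip tab, push the orange spring flap of the grey scrap bin open with the scoop's lip, and pour all three blown fuses through it into the bin. Do not push the flap with the gripper. Then take the scoop out so that the flap springs shut, stand the scoop upright on the green bench and let go of it, leaving the other things on the bench where they are.

Things in the scene. Friction and masses are not known exactly. Their poses are not given: they have to be found in the camera images.
- bin: Grey steel scrap bin, fixed to the bench, 150 (x) x 160 (y) x 140 mm high. Origin: centre of its underside. In its top is a slot from x = -24 to +52 mm, 112 mm wide (y), closed by the orange flap. The scoop comes from the bin's +x side, lip pointing to the bin's -x. Yellow guards stand on the top: 30 mm high behind the slot at x = -25 mm, 18 mm high beside it at y = +/-58 mm. Hollow inside.
- slot_hinge (a point): Middle of the flap's hinge line, level with the bin's top (140 mm up), at x = +51 mm of the bin, axes as the bin's. The hinge runs along y.
- flap_edge (a point): Middle of the flap's free edge, on its upper face. The flap is an orange plate 72 mm (x) by 106 mm (y), 3 mm thick; shut, its upper face is 1 mm under the bin's top.
- flap (a joint): Flap angle: 0 shut (level), grows to a stop at 1.3 rad as the free edge swings down into the bin about the hinge on the bin's +x side. A spring holds it shut; the fuses' weight does not open it. Pressed 45 mm from the hinge it starts to give at about 1 N and needs about 2.6 N at 0.9 rad. Let go, it springs shut.
- scoop: Blue plastic scoop, about 0.12 kg, 110 mm long (x), 70 mm wide (y), walls 28 mm high (back wall 34 mm), 3 mm thick. Origin: on its underside, midway along. The lip is its open front end, pointing to the scoop's -x; the floor is flat from x = -15 to +52 mm and from there to the lip rises at 0.26 rad, which keeps the fuses in.
- scoop_grip (a point): Centre of the black grip tab that stands over the back of the scoop: a plate 34 mm (x) by 12 mm thick (y) by 50 mm high (z), pinched across y; at x = +37 mm, 61 mm above the scoop's underside, axes as the scoop's. The tab runs from 36 to 86 mm above the underside.
- scoop_lip (a point): Middle of the lip's lower front edge: x = -55 mm, 11 mm above the underside, axes as the scoop's.
- fuse1_mid (a point): Centre of blown ceramic cartridge fuse 1: white cylinder with brass caps, 10 mm in diameter, 38 mm long (its y axis), 12 g; starts lying across the scoop's flat floor and is free to roll.
- fuse2_mid (a point): Centre of blown ceramic cartridge fuse 2: white cylinder with brass caps, 10 mm in diameter, 38 mm long (its y axis), 12 g; starts lying across the scoop's flat floor and is free to roll.
- fuse3_mid (a point): Centre of blown ceramic cartridge fuse 3: white cylinder with brass caps, 10 mm in diameter, 38 mm long (its y axis), 12 g; starts lying across the scoop's flat floor and is free to roll.
- tape: Red tape roll, 84 mm across, 22 mm high, lying flat; loose; origin under its centre. Leave alone.
- screwdriver: Screwdriver, 200 mm long, lying along its x axis; loose. Leave alone.
- multimeter: Black multimeter 150 (x) x 85 (y) x 36 mm lying flat; loose; origin under its centre. Leave alone.
- turntable_motor: Flat round steel motor, 50 mm across, 28 mm high; loose; origin under its centre. Leave alone.
- magnetron: Metal magnetron 80 (x) x 90 (y) x 98 mm high; loose; origin under its centre. Leave alone.
- capacitor: Silver capacitor can 50 mm in diameter, 90 mm long (x), lying on its side; loose; origin under its centre. Leave alone.
There are look-alikes about, which are no part of the job. There is more than one size of the scoop; the job needs the middle-sized.

How it is judged:
By the outcome, as a careful person would: the job done as asked, in the order asked, and still so for the second after the job is handed in, with the robot touching nothing.
It also fails if it takes over 67 s, if anything falls off the work surface, if the arm or the gripper's body presses on something with over 40 N, if the wrist force passes 120 N, or if a joint passes its speed limit or range.

## Working session

There is one attempt and no reset: what is moved stays moved. The work goes in short steps, Python scripts to look and compute and a tool call to move; the robot and the scene stay as the last step left them, time stands still between calls to the robot, and variables do not carry over. Pictures are saved under pics/ and viewed, at most 10 in all, crops included, and the job is handed in when it is done.

Besides the shell and the picture viewer there is one more tool, called as name(argument=value, ...) on one line, values as JSON. carry_out: Moves the arm, as the interface text tells. Its arguments: {"type":"object","properties":{"plan":{"type":"array","items":{"type":"array","items":{"type":"array","items":{"type":"number"}}}},"squeeze":{"type":"number"}},"required":["plan"]}

```bash
mkdir -p pics; ls
cat > h.py <<'E'
import numpy as np, cv2
from station import telemetry, optics, ctrl
from scipy.spatial.transform import Rotation as R
def cam(n):
    return optics.camera(n)
def ray(c,uv):
    p=cv2.undistortPoints(np.array([[uv]],float),np.array(c["intrinsics"]),np.array(c["dist_coeffs"]))[0,0]
    return np.array(c["origin"]),np.array(c["rotation"])@np.array([p[0],p[1],1.])
def onz(c,uv,z):
    o,d=ray(c,uv); return o+d*(z-o[2])/d[2]
def proj(c,P):
    Rm=np.array(c["rotation"]).T; t=-Rm@np.array(c["origin"])
    return cv2.projectPoints(np.array([P],float),cv2.Rodrigues(Rm)[0],t,np.array(c["intrinsics"]),np.array(c["dist_coeffs"]))[0][:,0]
def save(c,n,crop=None,k=1):
    im=c["pixels"][:,:,::-1]
    if crop: im=im[crop[1]:crop[3],crop[0]:crop[2]]
    cv2.imwrite("pics/"+n+".png",cv2.resize(im,None,fx=k,fy=k,interpolation=cv2.INTER_CUBIC))
E
python3 - <<'E'
from h import *
a=cam("top");b=cam("side")
save(a,"top",k=1.56);save(b,"side",k=1.56)
np.save("top.npy",a,allow_pickle=True);np.save("side.npy",b,allow_pickle=True)
for c in(a,b):print(c["origin"],np.round(c["rotation"],3).tolist(),c["intrinsics"],c["dist_coeffs"])
print(telemetry.get_obs())
E
```

```text
pics
[ 0.30222032 -0.02240179  1.36344883] [-2.978, -0.005, -1.588] [[490.0427425    0.         251.44574272]
 [  0.         490.0427425  191.25323436]
 [  0.           0.           1.        ]] [0.06262257 0.         0.         0.         0.        ]
[0.25208747 0.88972093 0.71813927] [-2.15, -0.017, -2.875] [[354.07390161   0.         257.51659125]
 [  0.         354.07390161 197.47936769]
 [  0.           0.           1.        ]] [-0.08715081  0.          0.          0.          0.        ]
{'time_s': 0.1, 'qpos': array([-1.29961358e+00,  3.00399467e-01,  1.52149368e+00, -2.55472241e-05,
        1.32070799e+00, -6.65956818e-02]), 'joint_vel': array([-1.17464376e-03, -1.34828159e-03, -5.69891822e-04,  1.30260146e-03,
        6.16435467e-05, -2.55089389e-04]), 'tau': array([ 1.97873094e-03, -5.32644510e+01, -3.53286195e+01,  7.09493179e-02,
        2.34949740e-02, -8.28738712e-05]), 'ee_pos': array([ 0.18218879, -0.51867509,  0.17536261]), 'eef_rot': array([-3.14058476e+00, -4.24197789e-05,  3.37784741e-01]), 'force': array([ 0.39181017,  0.71988325, -0.06411459]), 'moment': array([-0.02934171,  0.04693132, -0.00051593]), 'grip_force': 0.0, 'grip_width': 0.09444397461793265}
```

```bash
sed -i 's/    return optics.camera(n)/    c=dict(optics.camera(n)); c["rotation"]=R.from_euler("xyz",c["rotation"]).as_matrix(); return c/' h.py
python3 - <<'E'
from h import *
for n in("top","side"):
    c=np.load(n+".npy",allow_pickle=True).item(); c["rotation"]=R.from_euler("xyz",c["rotation"]).as_matrix(); np.save(n+".npy",c,allow_pickle=True)
    print(onz(c,(256,192),0))
E
```

```text
[ 0.52430468 -0.04582655  0.        ]
[ 0.54560997 -0.20803332  0.        ]
```

View pics/top.png

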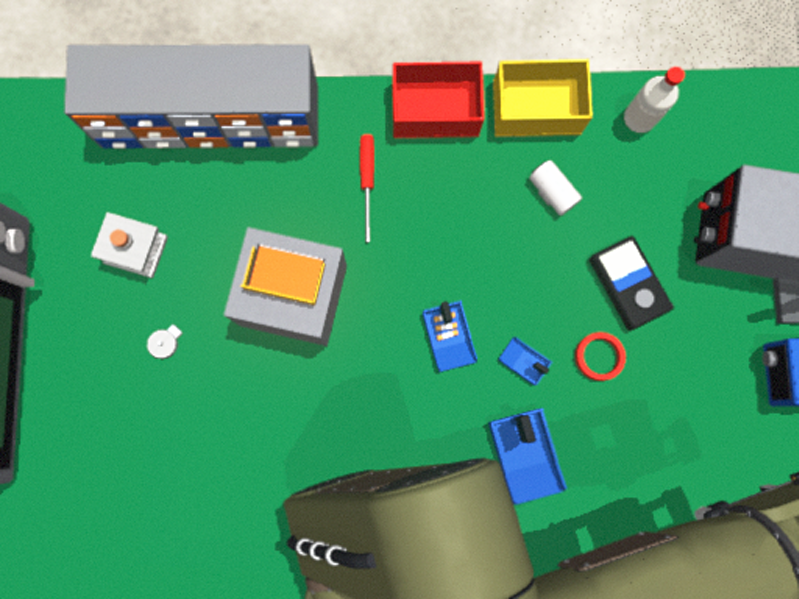

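View pics/side.png

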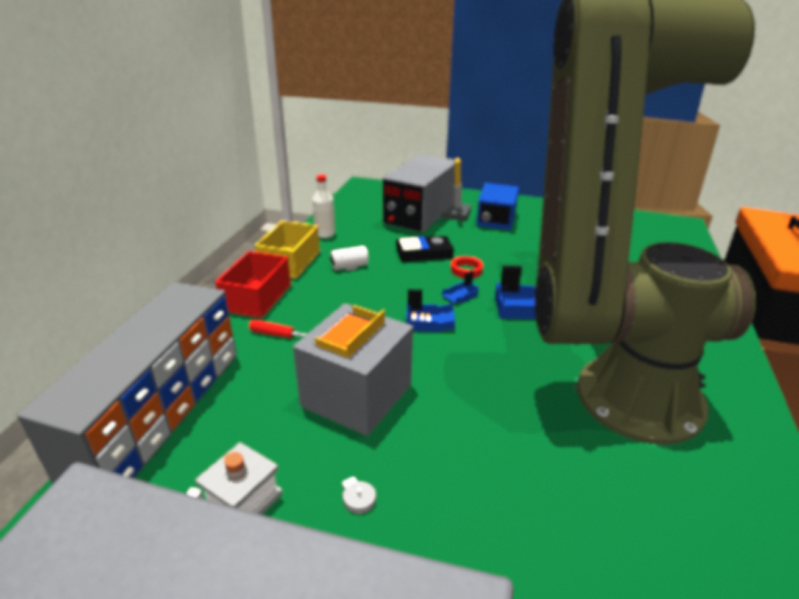

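The scoops are at these top-view pixels (512 px frame):
- **Fuse-loaded scoop:** (288,216), mid-sized, with its black tab towards +x. This is my choice.
- **Small scoop:** (337,231).
- **Large scoop:** (338,292).

The bin is at about (183,184). Its yellow back guard is on the robot side, so bin +x points away from the robot.

Run:
```python
from h import *
c=np.load("top.npy",allow_pickle=True).item()
hsv=cv2.cvtColor(c["pixels"],cv2.COLOR_RGB2HSV)
def big(m,box):
    k=np.zeros_like(m);x0,y0,x1,y1=box;k[y0:y1,x0:x1]=m[y0:y1,x0:x1]
    return max(cv2.findContours(k,0,2)[0],key=cv2.contourArea)
def rect(name,m,box,z):
    q=cv2.boxPoints(cv2.minAreaRect(big(m,box)))
    P=np.array([onz(c,p,z)[:2] for p in q])
    e=P[1]-P[0];f=P[2]-P[1]
    print(name,np.round(q).tolist(),"ctr",P.mean(0).round(4),"sides",np.linalg.norm(e).round(4),np.linalg.norm(f).round(4),"dir",np.degrees(np.arctan2(e[1],e[0])).round(1),np.degrees(np.arctan2(f[1],f[0])).round(1)); print(P.round(4).tolist())
blue=cv2.inRange(hsv,(105,120,60),(125,255,255))
rect("mid z.02",blue,(265,185,310,245),.02)
rect("small",blue,(315,210,360,250),.015)
rect("big",blue,(310,255,370,325),.03)
blk=cv2.inRange(hsv,(0,0,0),(180,255,70))
rect("tab z.086",blk,(270,185,310,215),.086)
ora=cv2.inRange(hsv,(10,150,120),(19,255,255)); 
rect("flap",ora,(140,140,225,200),.139)
gry=cv2.inRange(hsv,(0,0,60),(180,40,255))|cv2.inRange(hsv,(8,100,60),(35,255,255))
rect("bintop+front",gry,(135,135,230,225),.14)
save(c,"crop",(130,130,370,330),3.3)
```

```text
mid z.02 [[270.0, 199.0], [295.0, 193.0], [306.0, 231.0], [281.0, 238.0]] ctr [ 0.4547 -0.1321] sides 0.0714 0.111 dir -75.3 -166.5
[[0.4995, -0.0844], [0.5176, -0.1534], [0.4097, -0.1794], [0.392, -0.1113]]
small [[319.0, 231.0], [329.0, 216.0], [353.0, 231.0], [343.0, 246.0]] ctr [ 0.4097 -0.2627] sides 0.0504 0.0774 dir -35.5 -125.3
[[0.4114, -0.2166], [0.4524, -0.2458], [0.4077, -0.309], [0.3672, -0.2796]]
big [[312.0, 271.0], [346.0, 260.0], [363.0, 313.0], [329.0, 324.0]] ctr [ 0.2473 -0.2567] sides 0.0963 0.1424 dir -74.1 -165.7
[[0.3029, -0.1924], [0.3293, -0.285], [0.1912, -0.3202], [0.1658, -0.2293]]
tab z.086 [[281.0, 195.0], [286.0, 193.0], [290.0, 205.0], [285.0, 207.0]] ctr [ 0.4876 -0.1212] sides 0.0134 0.0327 dir -72.4 -163.4
[[0.5012, -0.1102], [0.5053, -0.1229], [0.4739, -0.1323], [0.4699, -0.1196]]
flap [[159.0, 182.0], [165.0, 157.0], [206.0, 167.0], [201.0, 192.0]] ctr [0.5495 0.142 ] sides 0.0668 0.1096 dir -12.2 -104.3
[[0.5303, 0.2019], [0.5956, 0.1878], [0.5686, 0.0816], [0.5036, 0.0966]]
bintop+front [[143.0, 205.0], [158.0, 144.0], [224.0, 161.0], [209.0, 222.0]] ctr [0.5286 0.1402] sides 0.1609 0.1742 dir -12.9 -105.2
[[0.4727, 0.2414], [0.6296, 0.2054], [0.5838, 0.0373], [0.4283, 0.0766]]
```

View pics/crop.png

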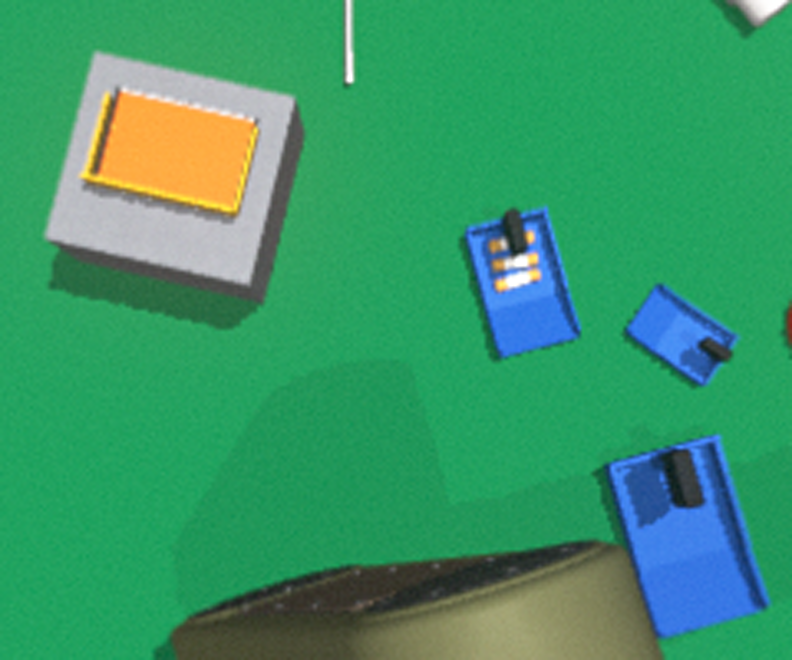

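The mid scoop measures 71 x 111 mm, which matches the job's scoop, and the crop shows three fuses in it. The tab is near (0.489,-0.122) and the scoop's yaw is about 14°. Next I move above it.

carry_out(plan=[[[26.4,-17,-1.5,0,0,0,50],[26.4,-17,-1.5,0,0,0,50],[26.4,-17,-1.5,0,0,0,50],[26.4,-17,-1.5,0,0,0,50],[26.4,-17,-1.5,0,0,0,50],[26.4,-17,-1.5,0,0,0,50],[26.4,-17,-1.5,0,0,0,50],[26.4,-17,-1.5,0,0,0,50],[26.4,-17,-1.5,0,0,0,50],[26.4,-17,-1.5,0,0,0,50],[26.4,-17,-1.5,0,0,0,50],[26.4,-17,-1.5,0,0,0,50],[26.4,-17,-1.5,0,0,0,50],[26.4,-17,-1.5,0,0,0,50],[26.4,-17,-1.5,0,0,0,50],[26.4,-17,-1.5,0,0,0,50],[0,0,0,0,0,0.1,50],[0,0,0,0,0,0,50],[0,0,0,0,0,0,50]]], squeeze=60)

```text
time_s: 1.68
ee_pos: [0.4904, -0.1223, 0.1995]
eef_rot: [-3.141, 0.001, 0.241]
force: [0.7, -0.6, -0.1]
grip_width: 0.0502
grip_force: 0.0
```

Run:
```python
from h import *
c=cam("wrist");save(c,"wr1",k=1.5);np.save("wr1.npy",c,allow_pickle=True)
print(c["origin"],telemetry.get_obs()["qpos"].round(3))
for P in([.4907,-.1232,.086],[.489,-.122,.086]):print(proj(c,P))
hsv=cv2.cvtColor(c["pixels"],cv2.COLOR_RGB2HSV)
m=cv2.inRange(hsv,(0,0,0),(180,255,70))
for k in cv2.findContours(m,0,2)[0]:
    if cv2.contourArea(k)>150: print(cv2.contourArea(k),cv2.minAreaRect(k),cv2.boundingRect(k))
b=cv2.inRange(hsv,(105,120,60),(125,255,255))
k=max(cv2.findContours(b,0,2)[0],key=cv2.contourArea);print(cv2.minAreaRect(k))
# bin top corners
t=np.load("top.npy",allow_pickle=True).item()
q=np.array([(95,52),(298,97),(250,287),(47,240)])/3.3+130
P=np.array([onz(t,p,.14)[:2] for p in q]);print(P.round(4).tolist(),P.mean(0))
for i in range(4):
    e=P[(i+1)%4]-P[i];print(np.linalg.norm(e).round(4),np.degrees(np.arctan2(e[1],e[0])).round(1))
```

```text
[ 0.56555861 -0.10389931  0.40961657] [-0.318  0.182  1.611 -0.     1.349  1.013]
[[255.56207097 183.38119497]]
[[254.28487266 184.46114063]]
350.0 ((305.0, 335.5), (31.0, 14.0), 90.0) (298, 320, 15, 32)
20247.0 ((255.5, 322.5), (121.0, 511.0), 90.0) (0, 262, 512, 122)
4200.5 ((409.9399719238281, 307.6904296875), (156.7996063232422, 98.49786376953125), 4.969740867614746) (328, 252, 163, 99)
511.0 ((300.3199768066406, 257.4158020019531), (73.24317169189453, 11.299501419067383), 75.25643920898438) (291, 222, 21, 72)
517.0 ((208.2814178466797, 257.8275451660156), (11.979812622070312, 74.21260070800781), 13.495732307434082) (197, 222, 22, 73)
3486.0 ((473.0, 189.99996948242188), (63.99999237060547, 101.99998474121094), 0.0) (441, 139, 65, 103)
((256.0, 196.5), (69.0, 48.0), 90.0)
[[0.6255, 0.2032], [0.5874, 0.0462], [0.4402, 0.0837], [0.4788, 0.2376]] [0.53299146 0.14268007]
0.1615 -103.6
0.1519 165.7
0.1588 75.9
0.1507 -13.2
```

View pics/wr1.png

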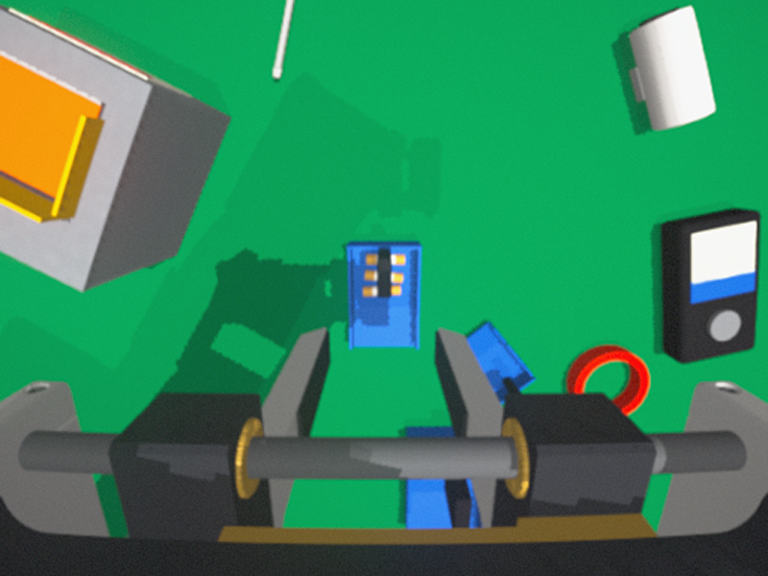

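The wrist view shows the tab at (256,181) against a predicted (255,184), the scoop sides aligned with the tool, and the fingers clear on both sides. I descend and grip.

carry_out(plan=[[[0,0,25,0,0,0,50],[0,0,25,0,0,0,50],[0,0,25,0,0,0,50],[0,0,25,0,0,0,50],[0,0,20,0,0,0,50],[0,0,15,0,0,0,50],[0,0,10,0,0,0,50],[0,0,9,0,0,0,50],[0,0,0,0,0,0,50],[0,0,0,0,0,0,8],[0,0,0,0,0,0,8],[0,0,0,0,0,0,8],[0,0,0,0,0,0,8],[0,0,0,0,0,0,8],[0,0,0,0,0,0,8],[0,0,0,0,0,0,8],[0,0,0,0,0,0,8],[0,0,0,0,0,0,8]]], squeeze=55)

```text
time_s: 3.23
ee_pos: [0.4908, -0.1223, 0.0459]
eef_rot: [3.141, -0.0, 0.238]
force: [0.5, 0.1, 0.2]
grip_width: 0.0113
grip_force: 55.0
```

carry_out(plan=[[[0,0,-3,0,0,0,8],[0,0,-6,0,0,0,8],[0,0,-10,0,0,0,8],[0,0,-14,0,0,0,8],[0,0,-18,0,0,0,8],[0,0,-18,0,0,0,8],[0,0,-18,0,0,0,8],[0,0,-18,0,0,0,8],[0,0,-18,0,0,0,8],[0,0,-18,0,0,0,8],[0,0,-14,0,0,0,8],[0,0,-10,0,0,0,8],[0,0,-6,0,0,0,8],[0,0,-3,0,0,0,8],[0,0,0,0,0,0,8]]])

```text
time_s: 4.48
ee_pos: [0.4906, -0.1223, 0.2201]
eef_rot: [3.141, -0.0, 0.238]
force: [-0.1, 1.2, -2.3]
grip_width: 0.0113
grip_force: 55.0
```

Run:
```python
from h import *
c=cam("wrist");save(c,"wr2",(110,130,410,384),2.3);o=telemetry.get_obs();print(o["force"],o["ee_pos"],o["grip_width"],o["grip_force"])
hsv=cv2.cvtColor(c["pixels"],cv2.COLOR_RGB2HSV)
b=cv2.inRange(hsv,(105,120,60),(125,255,255))
k=max(cv2.findContours(b,0,2)[0],key=cv2.contourArea);print(cv2.boundingRect(k))
# expected lip / back points in scoop frame about tool (grip = TCP - 19mm*toolz)
T=R.from_euler("xyz",o["eef_rot"]).as_matrix()
g=o["ee_pos"]-.019*T[:,2]
S=np.c_[T[:,0],-T[:,1],-T[:,2]]
for p in([-55,0,11],[-55,35,28],[-55,-35,28],[55,35,34],[55,-35,34],[37,0,86]):
    print(p,proj(c,g+S@((np.array(p)-[37,0,64])/1e3)).round(1))
```

```text
[-0.7371448  -0.96219173 -1.70465233] [ 0.49049067 -0.12223391  0.21948864] 0.01135597265657832 54.955347776412964
(215, 186, 81, 76)
[-55, 0, 11] [[254.7 286.9]]
[-55, 35, 28] [[219.2 297. ]]
[-55, -35, 28] [[290.1 297. ]]
[55, 35, 34] [[213.5 190.9]]
[55, -35, 34] [[295.8 190.9]]
[37, 0, 86] [[254.7 236.1]]
```

View pics/wr2.png

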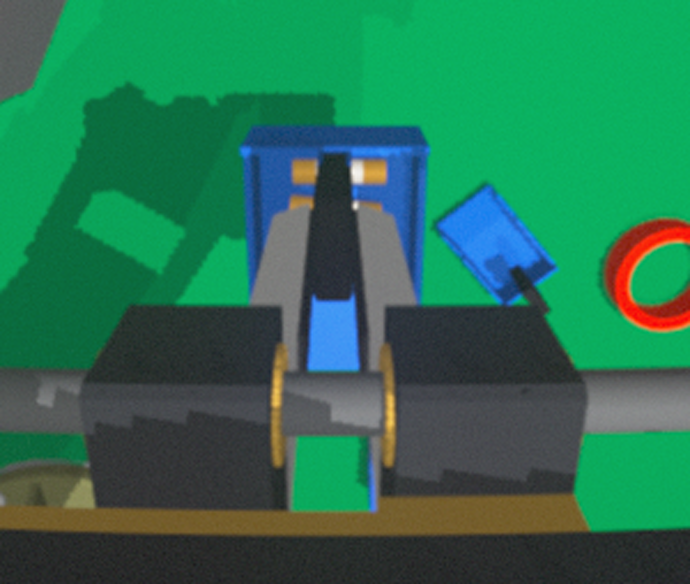

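The scoop is held straight with the fuses inside. Its back wall top is at row 195 against a predicted 191, so the scoop sits about 3.5 mm further towards -x in the grip. Next I travel to the bin.

carry_out(plan=[[[3.7,-3.9,-0.5,0,0,0,8],[7.4,-7.8,-1,0,0,0,8],[11.1,-11.6,-1.5,0,0,0,8],[14.8,-15.5,-2,0,0,0,8],[14.8,-15.5,-2,0,0,0,8],[14.8,-15.5,-2,0,0,0,8],[14.8,-15.5,-2,0,0,0,8],[14.8,-15.5,-2,0,0,0,8],[14.8,-15.5,-2,0,0,0,8],[14.8,-15.5,-2,0,0,0,8],[14.8,-15.5,-2,0,0,0,8],[14.8,-15.5,-2,0,0,0,8],[14.8,-15.5,-2,0,0,0,8],[11.1,-11.6,-1.5,0,0,0,8],[7.4,-7.8,-1,0,0,0,8],[3.7,-3.9,-0.5,0,0,0,8],[0,0,0,0,0,0,8]]])

```text
time_s: 5.95
ee_pos: [0.6302, 0.1205, 0.245]
eef_rot: [-3.141, 0.001, 0.239]
force: [0.6, -0.7, -1.6]
grip_width: 0.0113
grip_force: 55.0
```

carry_out(plan=[[[0,0,0,0,0,0.015,8],[0,0,0,0,0,0.03,8],[0,0,0,0,0,0.045,8],[0,0,0,0,0,0.06,8],[0,0,0,0,0,0.06,8],[0,0,0,0,0,0.06,8],[0,0,0,0,0,0.06,8],[0,0,0,0,0,0.06,8],[0,0,0,0,0,0.045,8],[0,0,0,0,0,0.025,8],[0,0,0,0,0,0.015,8],[0,0,0,0,0,0,8],[0,0,0,0,0,0,8]]])

```text
time_s: 7.03
ee_pos: [0.6301, 0.1186, 0.246]
eef_rot: [-3.142, -0.0, -0.237]
force: [0.1, -0.4, -1.6]
grip_width: 0.0109
grip_force: 55.0
```

Run:
```python
from h import *
s=cam("side");save(s,"side2",(160,150,330,290),4.5)
c=cam("top");np.save("top2.npy",c,allow_pickle=True)
o=telemetry.get_obs();print(o["ee_pos"],o["eef_rot"],o["qpos"].round(3),o["force"])
hsv=cv2.cvtColor(c["pixels"],cv2.COLOR_RGB2HSV)
b=cv2.inRange(hsv,(105,120,60),(125,255,255))[:, :260]
for k in cv2.findContours(b,0,2)[0]:
    if cv2.contourArea(k)>60:print(cv2.boundingRect(k),cv2.minAreaRect(k))
T=R.from_euler("xyz",o["eef_rot"]).as_matrix();g=o["ee_pos"]-.019*T[:,2];S=np.c_[T[:,0],-T[:,1],-T[:,2]]
for p in([-55,35,11],[-55,-35,11]):
    P=g+S@((np.array(p)-[40.5,0,64])/1e3);print(P,proj(c,P),proj(s,P))
```

```text
[0.63010335 0.11878308 0.2459    ] [-3.14158766e+00 -5.18970650e-05 -2.36914974e-01] [ 0.129  0.475  1.122 -0.     1.545  1.937] [-0.10752019  0.00142304 -1.12601104]
(61, 89, 30, 6) ((75.5, 91.5), (5.0, 29.0), 90.0)
(77, 73, 31, 8) ((92.0, 76.5), (7.0, 30.0), 90.0)
[0.54548741 0.17521948 0.21189522] [[164.67514829 170.49158658]] [[217.7764416 198.5552307]]
[0.52905807 0.10717482 0.21189487] [[193.20442689 176.79848814]] [[232.20537027 186.42422162]]
```

View pics/side2.png

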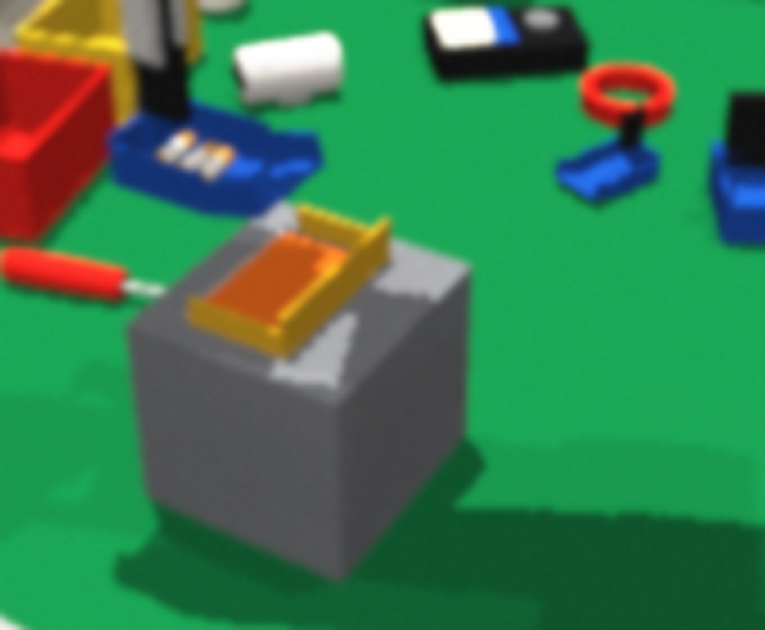

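The side view shows the scoop over the far side of the bin with the fuses in it. The lip corners are near (214,197) and (231,184), and the bin's top corners near (189,222), (236,238) and (264,209).

Run:
```python
from h import *
s=np.load("side.npy",allow_pickle=True).item();t=np.load("top.npy",allow_pickle=True).item()
C=np.array([.533,.1427]);a=np.radians(-13.6);bx=np.array([np.cos(a),np.sin(a)]);by=np.array([-bx[1],bx[0]])
for x,y in((75,80),(-75,80),(-75,-80),(75,-80)):
    P=np.r_[C+(x*bx+y*by)/1e3,.14];print(x,y,proj(s,P).round(1),proj(t,P).round(1))
for uv,z in(((188.9,222.2),.14),((235.6,237.8),.14),((264.4,208.9),.14),((214,197.3),.212),((231,183.5),.212)):
    d=onz(s,uv,z)[:2]-C;print(uv,"bin frame",(d@bx*1e3).round(1),(d@by*1e3).round(1))
```

```text
75 80 [[187.8 221.5]] [[158.9 146.1]]
-75 80 [[235.  239.7]] [[144.1 202.7]]
-75 -80 [[264.7 208.3]] [[206.2 216.5]]
75 -80 [[220.9 194. ]] [[219.9 159.5]]
(188.9, 222.2) bin frame 70.7 80.8
(235.6, 237.8) bin frame -72.4 73.1
(264.4, 208.9) bin frame -75.6 -76.8
(214, 197.3) bin frame 16.2 34.7
(231, 183.5) bin frame 15.6 -46.8
```

```bash
cat > plan.py <<'E'
from h import *
def tcp(l,th): return np.array([l[0]+95.5*np.cos(th)-34*np.sin(th), l[1]+95.5*np.sin(th)+34*np.cos(th)])
def rows(ks):
    out=[]
    for (l0,t0),(l1,t1) in zip(ks,ks[1:]):
        d=tcp(l1,t1)-tcp(l0,t0); ux=np.array([np.cos(t0),np.sin(t0)]); uz=np.array([np.sin(t0),-np.cos(t0)])
        out.append([round(float(d@ux),1),0,round(float(d@uz),1),0,round(t1-t0,4),0,8])
    return out
E
python3 - <<'E'
from plan import *
w=np.cumsum([0,.3,.6,1,1,1,1,1,.6,.3]);w/=w[-1]
A=[((4.5-4.5*s,212-64*s),.15*s) for s in w]
print(rows(A))
f=lambda p:(51-50*np.cos(p),139-50*np.sin(p))
B=[A[-1],((1,143),.25),((1,139),.35)]+[(f(p),.35+p*.95) for p in np.linspace(0,.95,10)[1:]]
r=rows(B);print(r);print([round(float(x),1) for x in np.sum(r,0)],tcp(*B[-1]),B[-1])
E
```

```text
[[-0.4, 0, 2.2, 0, np.float64(0.0066), 0, 8], [-0.9, 0, 4.4, 0, np.float64(0.0132), 0, 8], [-1.6, 0, 7.3, 0, np.float64(0.0221), 0, 8], [-1.8, 0, 7.3, 0, np.float64(0.0221), 0, 8], [-2.0, 0, 7.3, 0, np.float64(0.0221), 0, 8], [-2.2, 0, 7.2, 0, np.float64(0.0221), 0, 8], [-2.4, 0, 7.2, 0, np.float64(0.0221), 0, 8], [-1.6, 0, 4.3, 0, np.float64(0.0132), 0, 8], [-0.8, 0, 2.1, 0, np.float64(0.0066), 0, 8]]
[[-3.6, 0, -4.3, 0, np.float64(0.1), 0, 8], [-4.9, 0, -5.5, 0, 0.1, 0, 8], [-5.4, 0, -4.3, 0, np.float64(0.1003), 0, 8], [-5.4, 0, -4.3, 0, np.float64(0.1003), 0, 8], [-5.4, 0, -4.3, 0, np.float64(0.1003), 0, 8], [-5.3, 0, -4.3, 0, np.float64(0.1003), 0, 8], [-5.3, 0, -4.3, 0, np.float64(0.1003), 0, 8], [-5.3, 0, -4.3, 0, np.float64(0.1003), 0, 8], [-5.3, 0, -4.3, 0, np.float64(0.1003), 0, 8], [-5.2, 0, -4.3, 0, np.float64(0.1003), 0, 8], [-5.2, 0, -4.3, 0, np.float64(0.1003), 0, 8]]
[-56.3, 0.0, -48.5, 0.0, 1.1, 0.0, 88.0] [ 19.51028859 199.67251904] ((np.float64(21.91584552680582), np.float64(98.3292247605313)), np.float64(1.2525))
```

carry_out(plan=[[[-0.4,0,2.2,0,0.0066,0,8],[-0.9,0,4.4,0,0.0132,0,8],[-1.6,0,7.3,0,0.022,0,8],[-1.8,0,7.3,0,0.022,0,8],[-2.0,0,7.3,0,0.022,0,8],[-2.2,0,7.2,0,0.022,0,8],[-2.4,0,7.2,0,0.022,0,8],[-1.6,0,4.3,0,0.0132,0,8],[-0.8,0,2.1,0,0.007,0,8],[0,0,0,0,0,0,8],[0,0,0,0,0,0,8],[0,0,0,0,0,0,8]]])

```text
time_s: 8.13
ee_pos: [0.6202, 0.1214, 0.1961]
eef_rot: [-3.141, -0.15, -0.237]
force: [-0.4, 0.3, -1.6]
grip_width: 0.0114
grip_force: 55.0
```

Run:
```python
from h import *
s=cam("side");save(s,"side3",(170,150,290,250),5)
o=telemetry.get_obs();print(o["ee_pos"],o["eef_rot"],o["force"])
C=np.array([.533,.1427]);a=np.radians(-13.6);bx=np.array([np.cos(a),np.sin(a)]);by=np.array([-bx[1],bx[0]])
T=R.from_euler("xyz",o["eef_rot"]).as_matrix();g=o["ee_pos"]-.019*T[:,2];S=np.c_[T[:,0],-T[:,1],-T[:,2]]
for y in(-35,35):
    P=g+S@((np.array([-55,y,11])-[40.5,0,64])/1e3);d=P[:2]-C
    print("lip bin",d@bx,d@by,P[2],(proj(s,P)-[170,150])*5)
```

```text
[0.62026438 0.1213455  0.1960451 ] [-3.14134872 -0.1503164  -0.23736067] [ 0.80492664 -0.80179448 -1.90051457]
lip bin 0.0005087506535622127 -0.035228280125387174 0.14811882990969727 [[319.31296156 280.30240054]]
lip bin 0.0005059058920252836 0.034771717780827376 0.1481357129571949 [[250.13232973 344.04989997]]
```

View pics/side3.png

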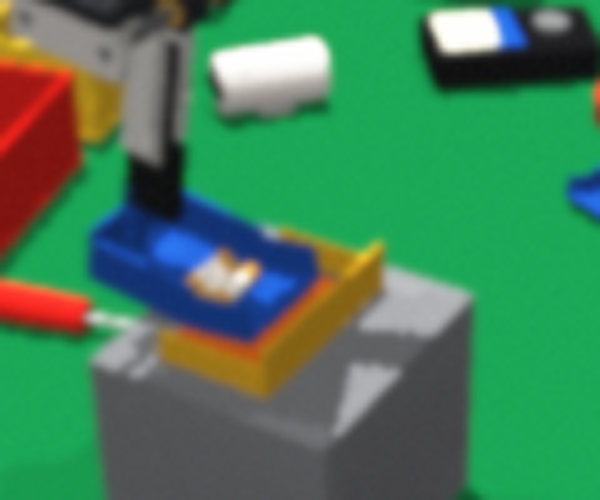

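The lip corners are at crop (250,338) and (318,278), within about 1 px of prediction, inside the guards with the fuses on the floor by the ramp. Now I press and pour.

carry_out(plan=[[[-3.6,0,-4.3,0,0.1,0,8],[-4.9,0,-5.5,0,0.1,0,8],[-5.4,0,-4.3,0,0.1,0,8],[-5.4,0,-4.3,0,0.1,0,8],[-5.4,0,-4.3,0,0.1,0,8],[-5.3,0,-4.3,0,0.1,0,8],[-5.3,0,-4.3,0,0.1,0,8],[-5.3,0,-4.3,0,0.1,0,8],[-5.3,0,-4.3,0,0.1,0,8],[-5.2,0,-4.3,0,0.1,0,8],[-5.2,0,-4.3,0,0.1,0,8],[0,0,0,0,0,0,8],[0,0,0,0,0,0,8],[0,0,0,0,0,0,8],[0,0,0,0,0,0,8],[0,0,0,0,0,0,8],[0,0,0,0,0,0,8],[0,0,0,0,0,0,8]]])

```text
time_s: 9.68
ee_pos: [0.5573, 0.0471, 0.2905]
eef_rot: [-3.066, -1.076, -0.158]
force: [-0.8, -0.1, -1.5]
grip_width: 0.011
grip_force: 54.7
```

Run:
```python
from h import *
s=cam("side");a=s["pixels"][150:250,170:290]
w=cam("wrist")["pixels"];t=cam("top")["pixels"][110:230,100:244]
o=telemetry.get_obs();print(o["ee_pos"],o["eef_rot"],o["force"])
f=lambda i,h:cv2.resize(i,(int(i.shape[1]*h/i.shape[0]),h),interpolation=cv2.INTER_CUBIC)
r1=np.hstack([f(a,290),f(t,290)]);r2=f(w,290)
W=max(r1.shape[1],r2.shape[1]);pad=lambda r:np.pad(r,((0,0),(0,W-r.shape[1]),(0,0)))
cv2.imwrite("pics/pour.png",np.vstack([pad(r1),pad(r2)])[:,:,::-1])
```

```text
[0.55715575 0.04682364 0.2906905 ] [-3.06600506 -1.07641988 -0.15895348] [-0.50817665  0.12171613 -1.91004739]
```

View pics/pour.png

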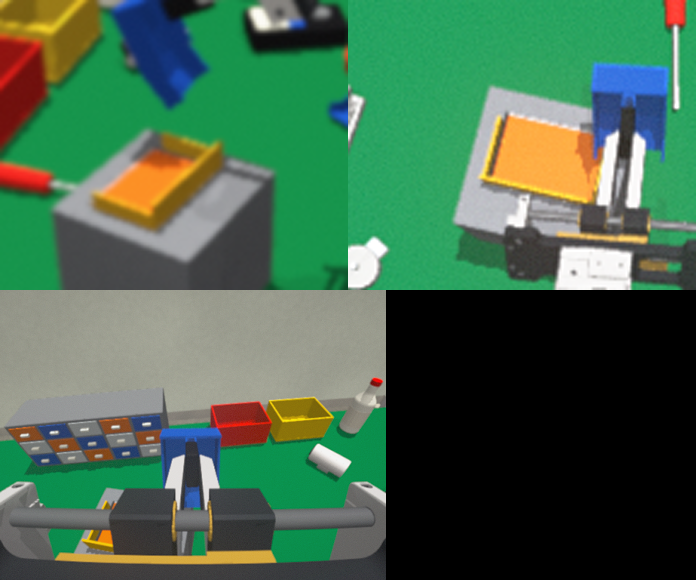

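The arm did not follow. It is at z 0.29, shifted 0.08 m in y, probably at a joint limit. I check the joints and look for the fuses by differencing the images.

Run:
```python
from h import *
o=telemetry.get_obs();print(o["qpos"].round(3))
for n in("top","side"):
    old=np.load(n+".npy",allow_pickle=True).item()["pixels"];c=cam(n);np.save(n+"3.npy",c,allow_pickle=True);p=c["pixels"]
    h=cv2.cvtColor(p,cv2.COLOR_RGB2HSV)
    d=np.abs(p.astype(int)-old.astype(int)).sum(2)>70
    wh=cv2.inRange(h,(0,0,165),(180,60,255)); br=cv2.inRange(h,(8,60,90),(30,255,255))
    for nm,m in(("white",wh),("brass",br)):
        m=(m>0)&d
        k,l,st,ce=cv2.connectedComponentsWithStats(m.astype(np.uint8))
        print(n,nm,[(ce[i].round().astype(int).tolist(),int(st[i,4])) for i in range(1,k) if 5<=st[i,4]<400])
```

```text
[ 0.1   -0.248  2.188 -0.87   0.2    2.554]
top white [([207, 180], 145), ([219, 181], 158), ([170, 198], 70), ([248, 204], 69), ([233, 203], 7), ([206, 239], 96), ([272, 358], 66)]
top brass [([199, 173], 104), ([201, 192], 13), ([195, 199], 7), ([206, 199], 5), ([224, 202], 9), ([206, 208], 123), ([226, 219], 45), ([198, 250], 5), ([203, 250], 5), ([198, 261], 5), ([205, 273], 7), ([190, 283], 5), ([200, 284], 6), ([194, 290], 7), ([200, 299], 5), ([172, 307], 6), ([201, 307], 11), ([190, 314], 7), ([172, 314], 6), ([197, 314], 8), ([203, 317], 17), ([196, 319], 9), ([208, 322], 8), ([173, 324], 11), ([188, 325], 13), ([194, 325], 11), ([200, 325], 17), ([208, 325], 5), ([173, 331], 14), ([212, 334], 8), ([186, 344], 44), ([192, 339], 11), ([201, 339], 19), ([181, 340], 8), ([246, 347], 123), ([177, 344], 7), ([202, 344], 5), ([231, 345], 5), ([182, 363], 285), ([232, 354], 49), ([180, 349], 7), ([263, 358], 6), ([197, 362], 5), ([233, 362], 6), ([237, 362], 5), ([189, 372], 72), ([198, 370], 8), ([202, 373], 7), ([198, 375], 10), ([282, 374], 7), ([218, 379], 9), ([237, 380], 12), ([275, 382], 10)]
side white [([300, 114], 16), ([284, 121], 101), ([260, 131], 5), ([245, 141], 41), ([264, 156], 20), ([386, 263], 20)]
side brass [([508, 14], 54), ([498, 23], 34), ([364, 78], 26), ([368, 84], 58), ([333, 86], 27), ([322, 88], 6), ([310, 110], 13), ([390, 126], 94), ([400, 122], 5), ([264, 127], 8), ([399, 130], 16), ([380, 129], 5), ([413, 162], 18), ([225, 204], 94), ([246, 205], 5), ([381, 253], 196)]
```

Joint 6 stopped at its 2.55 limit with joint 5 near zero, so the tilt wasn't followed. I level the scoop, still high, and look for the fuses.

carry_out(plan=[[[0,0,-5,0,-0.11,0,8],[0,0,-5,0,-0.11,0,8],[0,0,0,0,-0.11,0,8],[0,0,0,0,-0.11,0,8],[0,0,0,0,-0.11,0,8],[0,0,0,0,-0.11,0,8],[0,0,0,0,-0.11,0,8],[0,0,0,0,-0.11,0,8],[0,0,0,0,-0.11,0,8],[0,0,0,0,-0.085,0,8],[0,0,0,0,0,0,8],[0,0,0,0,0,0,8]]])

```text
time_s: 10.93
ee_pos: [0.5557, 0.037, 0.2935]
eef_rot: [-3.119, -0.145, -0.126]
force: [-0.3, 0.1, -0.7]
grip_width: 0.0114
grip_force: 54.7
```

Run:
```python
from h import *
s=cam("side");a=s["pixels"][130:250,160:320]
w=cam("wrist");t=cam("top")
for n,c in(("s4",s),("w4",w),("t4",t)):np.save(n+".npy",c,allow_pickle=True)
o=telemetry.get_obs();print(o["ee_pos"],o["eef_rot"],o["force"],o["qpos"].round(3))
f=lambda i:cv2.resize(i,(400,300),interpolation=cv2.INTER_CUBIC)
wp=w["pixels"][130:346,110:398];q=t["pixels"]
cv2.imwrite("pics/look.png",np.vstack([np.hstack([f(a),f(wp)]),np.hstack([f(q[100:250,110:310]),f(q)])])[:,:,::-1])
```

```text
[0.55465704 0.03737088 0.29455964] [-3.11871369 -0.14648037 -0.12555403] [ 0.87844078  0.46332103 -1.49201245] [-1.000e-03  1.510e-01  1.439e+00  5.000e-03  1.404e+00  1.693e+00]
```

View pics/look.png

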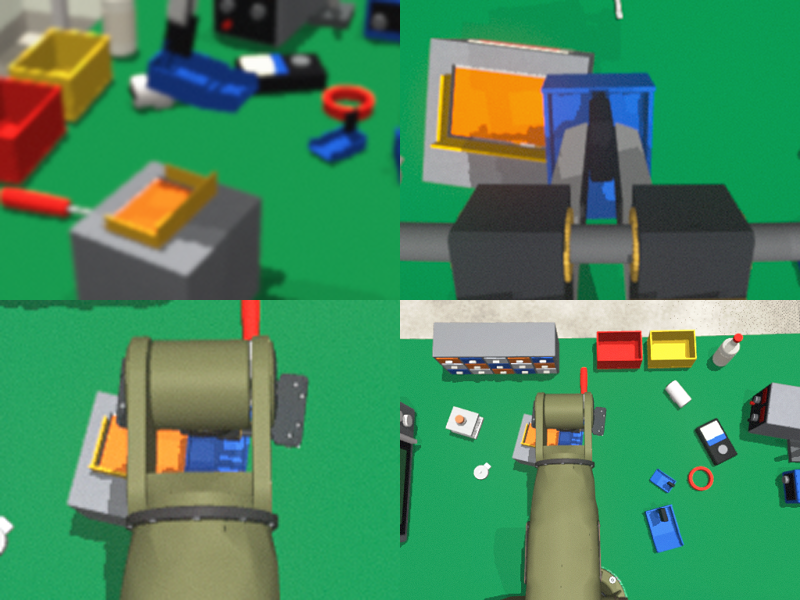

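The scoop is empty in both the side and wrist views, and nothing lies on the flap, which is level. I carry the scoop towards its old spot to unblock the top view, then check the bench for fuses.

carry_out(plan=[[[0,0,0,0,-0.07,0,8],[0,0,0,-0.02,-0.075,0,8],[0,0,0,0,0,-0.09,8],[0,0,0,0,0,-0.09,8],[0,0,0,0,0,-0.09,8],[0,0,0,0,0,-0.09,8],[-10,14,0,0,0,0,8],[-10,14,0,0,0,0,8],[-10,14,0,0,0,0,8],[-10,14,0,0,0,0,8],[-10,14,0,0,0,0,8],[-10,14,0,0,0,0,8],[-10,14,0,0,0,0,8],[-10,14,0,0,0,0,8],[-10,14,0,0,0,0,8],[-10,14,0,0,0,0,8],[0,0,0,0,0,0,8],[0,0,0,0,0,0,8]]])

```text
time_s: 12.58
ee_pos: [0.4903, -0.1225, 0.2945]
eef_rot: [-3.14, -0.002, 0.236]
force: [0.2, 0.0, -2.7]
grip_width: 0.0112
grip_force: 54.7
```

```bash
cat > find.py <<'E'
from h import *
o=telemetry.get_obs();print(o["ee_pos"],o["eef_rot"],o["force"],o["qpos"].round(3))
for n in("top","side"):
    old=np.load(n+".npy",allow_pickle=True).item()["pixels"];c=cam(n);np.save(n+"5.npy",c,allow_pickle=True);p=c["pixels"]
    g=lambda q:cv2.cvtColor(q,cv2.COLOR_RGB2HSV).astype(int)
    h=g(p)
    d=np.abs(p.astype(int)-old.astype(int)).sum(2)>70
    notgreen=~((h[...,0]>60)&(h[...,0]<100)&(h[...,1]>80))
    m=(d&notgreen).astype(np.uint8)
    k,l,st,ce=cv2.connectedComponentsWithStats(m)
    for i in range(1,k):
        if st[i,4]>=12: print(n,ce[i].round().astype(int).tolist(),st[i].tolist(),p[l==i].mean(0).round().astype(int).tolist())
E
python3 find.py
```

```text
[ 0.49031495 -0.12245212  0.29446051] [-3.14001427e+00 -2.16381788e-03  2.35645266e-01] [ 0.20614586  0.01395334 -2.65119024] [-0.319  0.134  1.45   0.002  1.556  1.016]
top [275, 252] [200, 120, 151, 264, 19172] [134, 136, 98]
top [300, 348] [287, 301, 28, 83, 533] [100, 101, 74]
top [147, 369] [91, 348, 105, 36, 2777] [73, 73, 51]
top [203, 382] [200, 379, 7, 5, 19] [127, 127, 88]
side [328, 25] [290, 0, 104, 53, 3157] [71, 70, 48]
side [444, 13] [419, 0, 54, 28, 1283] [38, 38, 33]
side [447, 103] [403, 0, 86, 169, 8050] [57, 52, 40]
side [411, 31] [404, 4, 13, 52, 371] [34, 34, 30]
side [276, 11] [270, 11, 12, 2, 21] [122, 120, 74]
side [271, 71] [249, 14, 47, 134, 2930] [66, 71, 76]
side [372, 83] [349, 18, 49, 111, 3372] [33, 55, 88]
side [408, 81] [407, 75, 3, 14, 19] [46, 42, 33]
side [386, 125] [378, 116, 14, 16, 114] [111, 93, 56]
side [437, 177] [417, 169, 43, 14, 189] [55, 48, 36]
side [474, 182] [460, 169, 25, 35, 360] [26, 26, 27]
side [412, 187] [402, 171, 24, 28, 459] [54, 44, 36]
side [349, 194] [342, 183, 17, 21, 271] [26, 73, 156]
side [462, 198] [459, 187, 8, 25, 103] [24, 26, 26]
side [453, 225] [447, 218, 13, 20, 83] [39, 44, 32]
side [383, 225] [381, 222, 7, 9, 29] [54, 59, 36]
side [409, 245] [404, 237, 12, 20, 72] [27, 27, 27]
side [376, 244] [370, 240, 13, 10, 101] [119, 121, 77]
side [420, 252] [411, 240, 18, 19, 111] [28, 28, 28]
side [434, 245] [432, 243, 4, 5, 12] [30, 30, 30]
side [452, 262] [451, 257, 3, 10, 22] [105, 123, 74]
```

There is no fuse-like change around the bin, and the flap region is identical to the start (shut and empty). I lower the scoop to its original spot before releasing.

carry_out(plan=[[[0,0,10,0,0,0,8],[0,0,18,0,0,0,8],[0,0,20,0,0,0,8],[0,0,20,0,0,0,8],[0,0,20,0,0,0,8],[0,0,20,0,0,0,8],[0,0,20,0,0,0,8],[0,0,20,0,0,0,8],[0,0,20,0,0,0,8],[0,0,20,0,0,0,8],[0,0,20,0,0,0,8],[0,0,15,0,0,0,8],[0,0,10,0,0,0,8],[0,0,6,0,0,0,8],[0,0,4,0,0,0,8],[0,0,2,0,0,0,8],[0,0,1,0,0,0,8],[0,0,0,0,0,0,8],[0,0,0,0,0,0,8]]])

```text
time_s: 14.27
ee_pos: [0.4912, -0.1217, 0.0487]
eef_rot: [-3.14, -0.002, 0.237]
force: [0.2, 2.1, 2.7]
grip_width: 0.0114
grip_force: 54.8
```

Run:
```python
from h import *
o=telemetry.get_obs();print(o["ee_pos"],o["eef_rot"],o["force"],o["moment"])
```

```text
[ 0.49117381 -0.12172926  0.04873154] [-3.13962053e+00 -1.81348114e-03  2.36848671e-01] [0.23101879 2.06431756 2.70210464] [ 0.36224423 -0.10218347  0.01113502]
```

carry_out(plan=[[[0,0,0,0,0,0,40],[0,0,0,0,0,0,40],[0,0,0,0,0,0,40],[0,0,0,0,0,0,40],[0,0,0,0,0,0,40],[0,0,-10,0,0,0,40],[0,0,-20,0,0,0,40],[0,0,-30,0,0,0,40],[0,0,-30,0,0,0,40],[0,0,-30,0,0,0,40],[0,0,-30,0,0,0,40],[0,0,-30,0,0,0,40],[0,0,-20,0,0,0,40],[-25,25,0,0,0,0,40],[-25,25,0,0,0,0,40],[-25,25,0,0,0,0,40],[-25,25,0,0,0,0,40],[-20,25,0,0,0,0,40],[-20,25,0,0,0,0,40],[-20,25,0,0,0,0,40]]])

```text
time_s: 15.93
ee_pos: [0.3751, -0.3311, 0.2484]
eef_rot: [-3.14, -0.001, 0.237]
force: [0.3, 0.2, -0.5]
grip_width: 0.0399
grip_force: 0.0
```

carry_out(plan=[[[-20,30,0,0,0,0,40],[-20,30,0,0,0,0,40],[-20,30,0,0,0,0,40],[-20,30,0,0,0,0,40],[-20,30,0,0,0,0,40],[-20,30,0,0,0,0,40],[0,0,0,0,0,0,40],[0,0,0,0,0,0,40]]])

```text
time_s: 16.6
ee_pos: [0.3008, -0.5338, 0.2467]
eef_rot: [-3.138, -0.0, 0.235]
force: [-0.6, 0.8, 0.2]
grip_width: 0.0401
grip_force: 0.0
```

```bash
python3 find.py
```

```text
[ 0.30077969 -0.53384314  0.24667393] [-3.13800322e+00 -3.74240674e-04  2.34623572e-01] [-0.56242368  0.82605762  0.15885774] [-1.118e+00  4.070e-01  1.215e+00  1.000e-03  1.523e+00  2.180e-01]
top [275, 215] [270, 194, 13, 44, 114] [50, 110, 195]
top [289, 211] [274, 194, 30, 39, 319] [56, 118, 205]
top [397, 323] [222, 252, 290, 132, 15457] [119, 121, 87]
top [360, 307] [358, 301, 5, 12, 18] [33, 79, 139]
top [219, 317] [216, 316, 8, 5, 14] [84, 87, 60]
top [194, 353] [167, 322, 73, 62, 1311] [87, 88, 72]
top [510, 333] [509, 330, 3, 7, 13] [142, 143, 98]
top [485, 375] [471, 358, 34, 26, 127] [83, 86, 63]
top [224, 381] [215, 378, 19, 6, 98] [150, 150, 106]
side [348, 54] [329, 0, 44, 174, 2537] [58, 57, 45]
side [465, 23] [415, 0, 70, 56, 1358] [154, 157, 144]
side [395, 44] [391, 23, 7, 50, 230] [79, 80, 50]
side [388, 49] [384, 27, 12, 51, 171] [38, 39, 37]
side [410, 60] [407, 45, 14, 29, 168] [33, 51, 76]
side [390, 79] [386, 75, 9, 11, 42] [107, 107, 99]
side [409, 83] [407, 75, 5, 19, 55] [123, 94, 59]
side [388, 111] [385, 109, 8, 5, 19] [78, 79, 72]
side [387, 126] [383, 111, 13, 33, 105] [84, 85, 66]
side [384, 167] [377, 137, 19, 59, 343] [81, 82, 58]
side [405, 155] [403, 136, 5, 32, 83] [77, 86, 53]
side [390, 177] [387, 154, 7, 44, 187] [31, 32, 32]
side [441, 164] [419, 161, 41, 7, 189] [65, 63, 64]
side [415, 167] [412, 164, 6, 6, 23] [96, 96, 65]
side [466, 168] [461, 166, 11, 5, 31] [79, 73, 57]
side [362, 172] [360, 171, 5, 4, 14] [46, 45, 30]
side [418, 180] [408, 171, 21, 24, 102] [111, 111, 69]
side [358, 197] [354, 180, 9, 31, 140] [29, 29, 28]
side [343, 193] [342, 190, 3, 6, 15] [35, 73, 159]
side [399, 203] [397, 195, 4, 16, 33] [77, 78, 49]
side [270, 203] [263, 199, 15, 8, 90] [30, 83, 185]
side [367, 224] [350, 219, 38, 10, 251] [45, 48, 32]
side [376, 238] [373, 237, 7, 3, 16] [74, 76, 48]
```

Run:
```python
from h import *
t=np.load("top5.npy",allow_pickle=True).item();s=np.load("side5.npy",allow_pickle=True).item();w4=np.load("w4.npy",allow_pickle=True).item()
f=lambda i:cv2.resize(i,(400,300),interpolation=cv2.INTER_CUBIC)
tp=t["pixels"];sp=s["pixels"]
cv2.imwrite("pics/final.png",np.vstack([np.hstack([f(tp[120:264,130:322]),f(sp[150:300,170:370])]),np.hstack([f(w4["pixels"]),f(tp)])])[:,:,::-1])
hsv=cv2.cvtColor(tp,cv2.COLOR_RGB2HSV)
b=cv2.inRange(hsv,(105,120,60),(125,255,255));k=np.zeros_like(b);k[185:250,260:312]=b[185:250,260:312]
q=cv2.boxPoints(cv2.minAreaRect(max(cv2.findContours(k,0,2)[0],key=cv2.contourArea)))
P=np.array([onz(t,p,.02)[:2] for p in q]);print(P.round(3).tolist(),P.mean(0),np.linalg.norm(P[1]-P[0]),np.linalg.norm(P[2]-P[1]))
```

```text
[[0.502, -0.082], [0.519, -0.151], [0.41, -0.174], [0.394, -0.106]] [ 0.45616044 -0.12819694] 0.07156022200285049 0.11128487858483346
```

View pics/final.png

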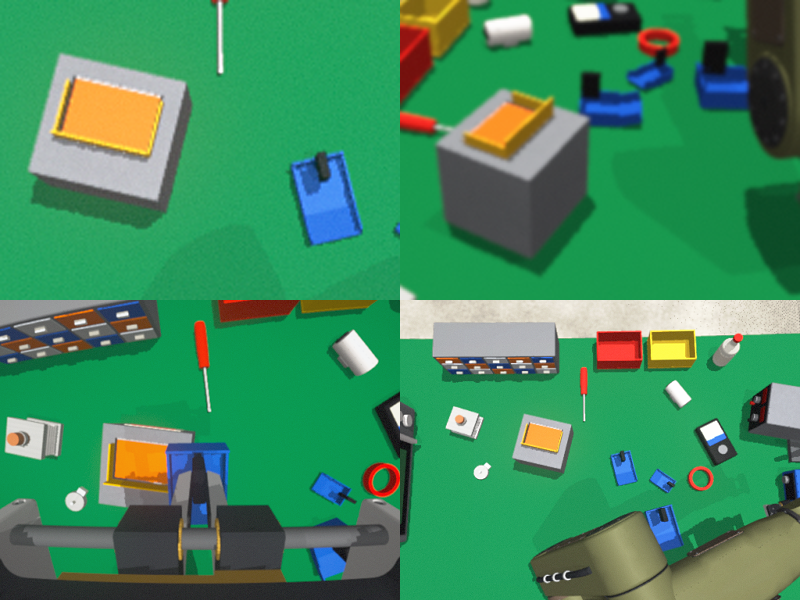

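The final views show:
- **Scoop:** empty and upright at its old spot, with its outline at (0.456,-0.128) measuring 72 x 111 mm.
- **Flap:** shut and clear.
- **Bench:** no fuse on the bench or beside the bin, so the bin is the only place left for them.
- **Gripper:** open and away from everything.

```bash
python3 -c "
from station import ctrl
print(ctrl.hand_in())"
```

```text
the job is handed in; nothing more can be done
None
```

Job handed in at about 17 s: the middle scoop stands empty and upright on the bench, released, and the flap is shut. The fuses must be in the bin because none shows anywhere else, but I never saw them go in: joint 6 hit its limit mid-pour and pulled the scoop off the planned path, so how far the lip opened the flap is unconfirmed.

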